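Lock the sprung tilting stage level with its square-drive screw

ROBOT

A 6-joint arm with a two-finger parallel gripper is mounted at the origin on a cart in front of the work surface, level with it; the furniture and walls round the work are solid. World frame = base frame: x ahead of the robot, y to its left, z up, the work surface at z = 0. Lengths are in m, angles in rad, forces in N, time in s.
With the tool pointing down it reaches from about 0.275 to 0.875 m from the base axis. Payload 12.5 kg.
Tool frame: the origin (TCP) lies at the very end of the fingers, on their centre line; the grasp point (between the pads) lies 19 mm behind it; x points along the fingers, y is the direction in which the jaws open and shut, and the axes are right-handed (so a half turn about x gives the same grasp; the last joint's range is limited). The gripper opens to 85 mm and grips with 20 to 120 N. Pads are 22 mm wide; open, the fingers measure 114 mm over their backs; the gripper's body (76 mm by 85 mm) begins 54 mm behind the grasp point. The pads swing forward as they close: fully open they stand 13 mm farther back than shut.
Start: joints at [-1.411, 0.351, 1.652, -0, 1.139, -0.085], TCP at [0.133, -0.534, 0.231] pointing down, gripper open.
Joint ranges: [-2.75, 2.75], [-0.79, 2.1], [0.01, 2.65], [-1.57, 4.71], [0.07, 3.14], [-2.87, 2.87]. Speed limits (rad/s): [2.22, 2.22, 2.79, 3.14, 3.14, 3.14].

INTERFACE

Orientations are given as a 3x3 rotation matrix whose columns are the frame's x, y, z axes.
In Python, from bench import manip gives the robot as it stands. Calls block until the motion is done:
- manip.move_ptp(position, orientation): joint-space move of the TCP to a pose.
- manip.move_l(position, attitude=None, max_speed=0.15): straight line of the TCP; attitude=None keeps the orientation; max_speed is the mean speed in m/s.
- manip.move_j(angles): joint-space move.
- manip.set_gripper(opening, effort=None): opening from 0.0 (shut) to 1.0 (fully open); effort is the grip in N (None keeps the last); returns when the fingers have stopped.
- manip.dwell(seconds).
- manip.inverse_kinematics(position, orientation): joint angles nearest the present ones, or None.
- manip.grab_frame(name): name is "side" or "top" or "wrist"; returns (picture, depth): 480x640x3 uint8, red, green, blue; 480x640 float32, m along the optical axis (not along the pixel's ray), 0 where there is no reading.
- manip.get_calibration(name): a dict with "camera_matrix" (3x3 intrinsics, pixels), "R" (3x3) and "t" (3): a world point X has camera coordinates R X + t. Camera axes: x right, y down, z forward; pixel columns grow to the right and rows downward; lengths in m; the calibration is good to about 2 mm. A picture is of the moment at which its call begins: read the wrist's pose just before it. get_calibration takes no time and is no camera call; for the wrist camera it gives the pose at the moment of the call.
A pose or a line that the arm cannot do raises manip.Unreachable and nothing moves.
- manip.sign_off(): hands the job in, once; it reports no verdict.
Trained networks look in the newest picture that a camera, given by its name, has taken for a name from the list of things; names that differ only in an ending like _2 or _b are one class to them, and where a whole thing is asked for, a point or a joint stands for the part that bears it (a point fixed in the world has none). Each returns a list of dicts, best first, with "confidence" (0 to 1); they miss things now and then, are a little off and sometimes report something else, mostly with a low value. They report only what shows in the picture. A call takes as long as a camera call. They do not tell look-alikes from the thing itself.
- manip.look_for(camera, name): "at" ([x, y, z] in m, in world coordinates, good to about 4 mm: the middle of the surface that is visible of it).
Readings, each from a call of its own:
- manip.current_time(): time.
- manip.current_qpos(): joint angles.
- manip.current_joint_vel(): joint speeds.
- manip.current_joint_torque(): joint torques, N m.
- manip.current_ee_pos(): TCP position.
- manip.current_tcp_rot(): TCP orientation.
- manip.current_force(): force on the tool from outside, world axes, zero at the start.
- manip.current_ft_torque(): the same for the moment, N m.
- manip.current_grip_width(): opening from 0.0 (shut) to 1.0 (fully open).
Only numpy, scipy, OpenCV 4.12 (cv2) and the standard library are available. Lean on these libraries where they do the work, as an engineer would, in place of code of your own. Each camera call takes 0.05 s, during which the arm holds its last target. There are 200 camera calls.

TASK

Lock the sprung tilting stage level so that it can be carried: take the square driver out of its wooden block, set it square in the recess of the stage's captive screw, push the plate down with it until it lies level, then turn the screw clockwise, about a quarter turn and a little more, until it holds the plate down. Touch the stage with the driver only, keep the driver in line with the screw, and when the screw holds the plate level put the driver back in its block; leave the other things where they are.

Things in the scene. Friction and masses are not known exactly. Their poses are not given: they have to be found in the camera images.
- tilt_plate (a joint): angle (rad) of the stage's hinged aluminium plate, 168 x 94 x 8 mm, above a grey cast base. 0 = level, on two rest pads (it cannot go lower). A spring holds the front edge (nearest the robot) raised, at the 0.18 stop; it pushes up at the screw with 5 N when raised, 9 N when level.
- plate_hinge (a point): middle of the plate's hinge axis at its rear edge, 45 mm above the desk; turns with the plate. x points from the screw towards the hinge, y along the hinge, z along the plate's normal (up when level). The screw's axis crosses the plate at x = -140 mm and so moves on an arc about this hinge as the plate comes down.
- screw_recess (a point): centre of the floor of the square recess in the captive screw's head, on the screw's axis, at x = -140, z = +5 mm in plate_hinge's frame; axes as plate_hinge's, z out of the recess. Fixed to the plate: it does not turn with the screw. How the square is turned differs from run to run and is not reported; it repeats every 90 degrees.
- screw_rim (a point): centre of the screw head's top rim, 17 mm above screw_recess along the axis, same axes. Dark steel head 34 mm across. A cone 27 mm wide at the rim narrows in 6 mm to the square recess, 13 mm wide, 11 mm deep. A driver resting in the cone has its tip 7 to 11 mm above screw_recess; turned until the squares agree it drops in, or, held still, the sprung plate jumps up over it.
- tilt_stage: tilting stage, 205 x 126 x 67 mm, fixed; origin under its base's centre, x towards the hinge; screw at x = -55 mm, hinge at +85. The screw turns stiffly (0.12 N m) and stays where left. Plate held level, it locks 1.3 to 1.6 rad clockwise from above; a stop follows 1.9 to 2.2 rad from the start; the first 0.5 rad holds nothing, and with the plate raised it cannot catch. Anticlockwise it meets a stop within 0.3 rad.
- driver_tip (a point): centre of the end face of the driver's steel square; z points along the driver towards the handle, x and y are normal to the square's sides. Square 12 x 12 mm, 22 mm long (last 3 mm tapered to 8.4 mm), then a round shank, a collar 34 mm across 48 to 52 mm above the tip, a black six-sided handle, top 115 mm above the tip. About 180 g.
- driver_grip (a point): middle of the driver's six-sided handle, on its axis 81 mm above driver_tip, same axes; handle 26 mm across flats, flats from 56 to 105 mm above the tip; one pair of flats faces +x and -x, the others lie every 60 degrees. At the start the driver stands upright in its block, collar on the block's top.
- block_mouth (a point): centre of the 20 mm hole (mouth chamfered to 24 mm) in the top of the driver's light wooden block, 62 x 62 x 56 mm, fixed; z up. The hole goes right through; the driver hangs in it by its collar, tip 48 mm below this point.
- staining_jar: glass staining jar with a dark lid, 59 mm across, 102 mm high, origin under its centre; jar and driver block change places from run to run (left or right of the stage). A bystander.
- slide_case: dark red slide box 102 x 150 x 32 mm, origin under its centre, right of the stage. A bystander.
Not all that is in view belongs to the job. Leave any blue look-alike of the tilt_stage alone.

How it is judged:
On the way, in this order (a step that is already met when the one before it is completed fails the run):
1. the driver is seated square in the screw's recess and has pushed the plate down level (distance between driver_tip and screw_recess below 0.005 m and angle between the z axis of driver_tip and the z axis of screw_recess, either way round below 0.1 rad and value of joint tilt_plate below 0.02 rad), for 0.1 s.
2. the driver is withdrawn and the screw alone holds the plate level (value of joint tilt_plate below 0.009 rad and distance between driver_tip and screw_recess above 0.03 m and contact force between the arm and tilt_stage below 0.5 N), for 0.3 s.
At the end, for the whole second after the job is handed in: The plate stays level (within 0.009 rad, half a degree) held by its screw alone, and the driver stands in its block, collar down on the block (tip at least 42 mm below the mouth, within 8 mm of the hole's axis, leaning less than 0.1 rad) (value of joint tilt_plate below 0.009 rad and horizontal distance between driver_tip and block_mouth below 0.008 m and angle between driver_tip's own z axis and vertical below 0.1 rad and z of driver_tip in the frame of block_mouth below -0.042 m and velocity of joint tilt_plate below 0.02 rad/s); the robot touches nothing.
It fails at once if the driver stands askew (over 0.17 rad) in the recess while the plate is down (distance between driver_tip and screw_recess below 0.007 m and value of joint tilt_plate below 0.02 rad and angle between the z axis of driver_tip and the z axis of screw_recess, either way round above 0.17 rad).
It fails at once if the fingers touch the stage (contact force between the fingers and tilt_stage above 1 N).
It fails at once if the staining jar or the slide box is moved more than 2 cm (distance of any of staining_jar, slide_case from where it was at the start of the episode above 0.02 m).
It also fails if it takes over 67 s, if anything falls off the work surface, if the arm or the gripper's body presses on something with over 40 N, if the wrist force passes 120 N, or if a joint passes its speed limit or range.

## Working session

There is one attempt and no reset: what is moved stays moved. The work goes in short steps, each a Python script; the robot and the scene stay as the last script left them, time stands still between calls to the robot, and variables do not carry over. Pictures are saved under pics/ and viewed, about 8 in all and at most 12, crops included, and the job is handed in when it is done.

```bash
ls; mkdir -p pics; cat > h.py <<'E'
import numpy as np, cv2
from bench import manip as m
def shot(cam,fn=None):
    K=m.get_calibration(cam); im,d=m.grab_frame(cam)
    if fn: cv2.imwrite(fn,im[:,:,::-1])
    np.savez('last_'+cam+'.npz',im=im,d=d,K=K['camera_matrix'],R=K['R'],t=K['t'])
    return im,d,K
def pix(K,X):
    c=K['R']@np.array(X)+K['t']; p=K['camera_matrix']@c; return p[:2]/p[2]
def cloud(d,K):
    v,u=np.mgrid[:480,:640]; A=np.linalg.inv(K['camera_matrix'])
    c=np.stack([u,v,np.ones_like(u)],-1)@A.T*d[...,None]
    return (c-K['t'])@K['R']
E
python3 - <<'E'
from h import *
for cam in ("side","top"):
    im,d,K=shot(cam,f'pics/{cam}1.png')
    for n in ("tilt_stage","screw_rim","driver_grip","block_mouth","staining_jar","slide_case"):
        for r in m.look_for(cam,n)[:4]: print(cam,n,np.round(r['at'],3),round(r['confidence'],2),np.round(pix(K,r['at'])))
print(m.current_time())
E
```

```text
pics
side tilt_stage [ 0.356 -0.22   0.046] 0.85 [345. 212.]
side tilt_stage [ 0.627 -0.091  0.048] 0.82 [298. 279.]
side screw_rim [ 0.34  -0.227  0.043] 0.9 [348. 210.]
side screw_rim [ 0.604 -0.102  0.063] 0.77 [302. 267.]
side staining_jar [ 0.5   -0.351  0.054] 0.59 [270. 210.]
side slide_case [ 0.685 -0.364  0.031] 0.69 [205. 244.]
top tilt_stage [ 0.322 -0.226  0.042] 0.97 [347. 345.]
top tilt_stage [ 0.58  -0.108  0.054] 0.66 [295. 201.]
top screw_rim [ 0.591 -0.109  0.063] 0.92 [296. 194.]
top screw_rim [ 0.317 -0.227  0.044] 0.78 [347. 347.]
top driver_grip [0.457 0.048 0.112] 0.78 [199. 252.]
top driver_grip [ 0.577 -0.109  0.056] 0.45 [295. 202.]
top block_mouth [0.456 0.04  0.056] 0.75 [209. 259.]
top staining_jar [ 0.483 -0.368  0.102] 0.8 [436. 258.]
top slide_case [ 0.667 -0.393  0.03 ] 0.83 [443. 174.]
0.7
```

View pics/top1.png

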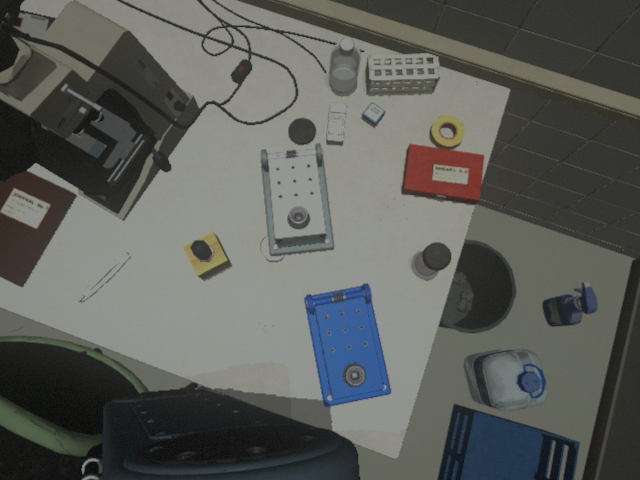

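View pics/side1.png

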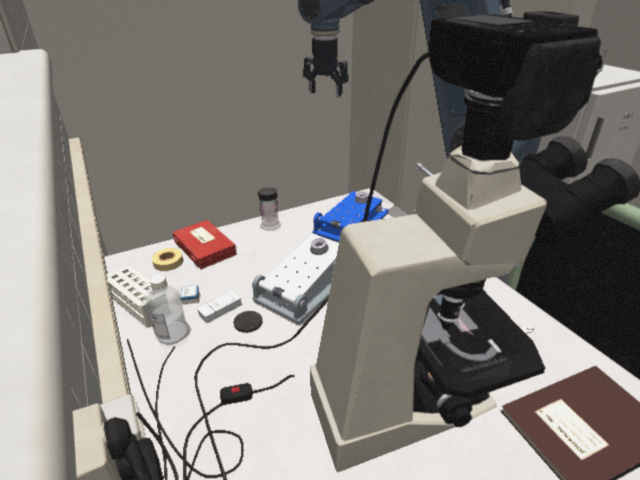

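Candidates: the grey stage at top (297,200) and the blue look-alike at (347,345), which I leave alone. Grey is the right one. The driver is in the yellow block at (205,250). Next, close looks with the wrist camera.

```bash
python3 - <<'E'
from h import *
R=m.current_tcp_rot(); print(R.round(3))
K=m.get_calibration('wrist'); print('cam in world',(-K['R'].T@K['t']).round(3),K['R'].round(2), K['camera_matrix'])
m.move_ptp([0.45,0.03,0.33],R)
im,d,K=shot('wrist','pics/w1.png'); 
import shutil; shutil.copy('last_wrist.npz','w1.npz')
for n in ("driver_grip","block_mouth"):
    for r in m.look_for('wrist',n)[:3]: print(n,np.round(r['at'],3),round(r['confidence'],2),np.round(pix(K,r['at'])))
m.move_ptp([0.52,-0.11,0.30],R)
im2,d,K=shot('wrist','pics/w2.png'); shutil.copy('last_wrist.npz','w2.npz')
for n in ("screw_rim","tilt_stage"):
    for r in m.look_for('wrist',n)[:3]: print(n,np.round(r['at'],3),round(r['confidence'],2),np.round(pix(K,r['at'])))
print(m.current_time(), m.current_qpos().round(2) if hasattr(m.current_qpos(),'round') else m.current_qpos())
cv2.imwrite('pics/w12.png',cv2.resize(np.vstack([im,im2]),(576,600*1))[:,:,::-1]) if 0 else None
E
```

```text
[[ 0.     0.242 -0.97 ]
 [ 0.    -0.97  -0.242]
 [-1.    -0.    -0.   ]]
cam in world [ 0.21  -0.515  0.374] [[ 0.24 -0.97  0.  ]
 [-0.92 -0.23  0.31]
 [-0.3  -0.07 -0.95]] [[341.33762242   0.         313.83556843]
 [  0.         341.33762242 232.21153885]
 [  0.           0.           1.        ]]
driver_grip [0.468 0.049 0.118] 0.88 [300. 178.]
block_mouth [0.472 0.051 0.058] 0.71 [301. 167.]
screw_rim [ 0.598 -0.104  0.059] 0.7 [326. 123.]
screw_rim [ 0.336 -0.224  0.048] 0.65 [363. 341.]
tilt_stage [ 0.345 -0.216  0.045] 0.78 [358. 334.]
tilt_stage [ 0.606 -0.103  0.057] 0.64 [327. 115.]
4.0167 [-0.29  0.25  1.61  0.    1.28  1.03]
```

View pics/w1.png

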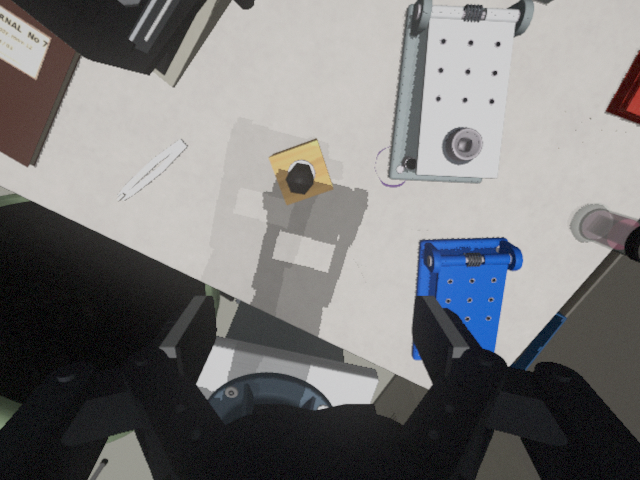

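View pics/w2.png

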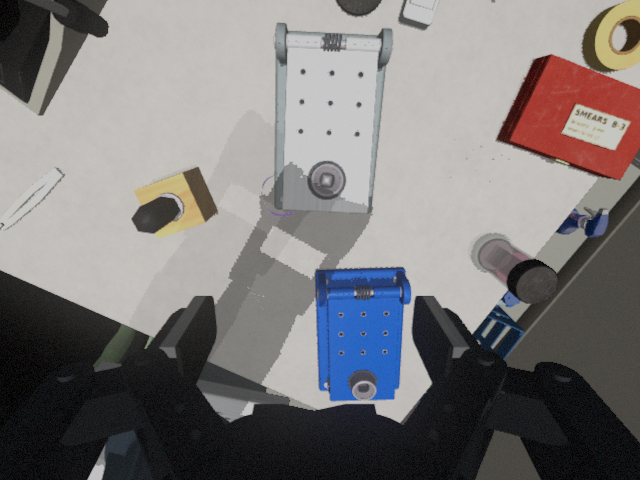

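w1 and w2 show the grey stage (screw at (463,145) in w1 and (327,180) in w2), the blue look-alike near the gripper, and the driver in its block at (300,178) in w1. Now near views for the measurement.

```bash
python3 - <<'E'
from h import *
import shutil
R=m.current_tcp_rot()
m.move_ptp([0.57,-0.107,0.20],R)
im2,d2,K2=shot('wrist'); shutil.copy('last_wrist.npz','w3.npz')
m.move_ptp([0.467,0.046,0.21],R)
im1,d1,K1=shot('wrist'); shutil.copy('last_wrist.npz','w4.npz')
P=cloud(d1,K1)
ok=d1>0.05
T=ok&(P[...,2]>0.115)&(P[...,2]<0.13)&(abs(P[...,0]-.467)<.05)&(abs(P[...,1]-.046)<.05)
q=P[T]; print('handle top',q.shape,q.mean(0).round(4),(q.max(0)+q.min(0))/2)
B=ok&(abs(P[...,2]-.056)<.004)&(abs(P[...,0]-.467)<.06)&(abs(P[...,1]-.046)<.06)
q=P[B]; print('block',len(q),cv2.minAreaRect((q[:,:2]*1000).astype(np.float32)))
P=cloud(d2,K2)
rim=(d2>.05)&(abs(P[...,0]-.57)<.05)&(abs(P[...,1]+.107)<.04)
print('z top',np.percentile(P[rim][:,2],[5,50,90,99]))
c=cv2.resize(im2[60:320,200:460],(400,400),interpolation=cv2.INTER_CUBIC)
u,v=pix(K1,[.467,.046,.12]).astype(int);print(u,v)
v0=max(0,v-90);u0=max(0,u-90)
e=cv2.resize(im1[v0:v0+180,u0:u0+180],(400,400),interpolation=cv2.INTER_CUBIC)
cv2.imwrite('pics/c1.png',np.hstack([c,e])[:,:,::-1]); print(m.current_time())
E
```

```text
handle top (938, 3) [0.4659 0.0496 0.1202] [0.46462451 0.0495925  0.11975622]
block 2972 ((463.92236328125, 49.22820281982422), (62.63758850097656, 62.128173828125), 33.31481170654297)
z top [0.06273009 0.28193276 0.29564743 0.30010198]
312 236
5.4083
```

View pics/c1.png

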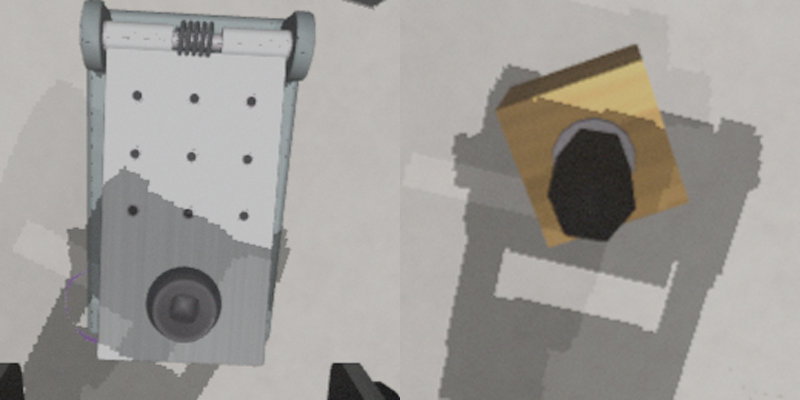

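```bash
python3 - <<'E'
from h import *
L=lambda f:(lambda z:(z['im'],z['d'],dict(camera_matrix=z['K'],R=z['R'],t=z['t'])))(np.load(f))
im,d,K=L('w4.npz'); P=cloud(d,K)
# hex: handle points seen, and contour of top
T=(d>.05)&(P[...,2]>.1165)&(P[...,2]<.128)&(abs(P[...,0]-.466)<.03)&(abs(P[...,1]-.049)<.03)
q=P[T]; print('top z pct',np.percentile(q[:,2],[1,10,50,90,99]))
for zt in (.1165,.118):
    M=(T&(P[...,2]>zt)).astype(np.uint8); cn=max(cv2.findContours(M,0,1)[0],key=cv2.contourArea)[:,0]
    w=P[cn[:,1],cn[:,0]][:,:2]; hull=cv2.convexHull((w*1000).astype(np.float32))[:,0]
    mm=cv2.moments(hull); c=np.array([mm['m10'],mm['m01']])/mm['m00']
    # width by direction: flats normal = min width
    a=np.radians(np.arange(0,60,1)); wid=[sum(np.ptp(hull@[np.cos(x+k*np.pi/3),np.sin(x+k*np.pi/3)]) for k in range(3))/3 for x in a]
    i=int(np.argmin(wid)); print('hex',zt,c,'flat normal deg mod60',i,wid[i],max(wid))
for f in('w3.npz','w2.npz'):
    im,d,K=L(f); P=cloud(d,K)
    near=(d>.05)&(abs(P[...,0]-.62)<.13)&(abs(P[...,1]+.1)<.08)&(P[...,2]>.03)&(P[...,2]<.11)
    g=im.astype(int).max(-1)-im.min(-1)
    q=P[near&(im.mean(-1)>95)&(g<18)]
    for _ in range(8):
        A=np.c_[q[:,:2],np.ones(len(q))]; s,*_=np.linalg.lstsq(A,q[:,2],rcond=None); r=q[:,2]-A@s; q=q[abs(r)<max(.002,1.5*r.std())]
    n=np.array([-s[0],-s[1],1]); n/=np.linalg.norm(n); 
    print(f,'plane tilt',np.arccos(n[2]),'dir yaw of n',np.degrees(np.arctan2(n[1],n[0])),len(q))
    Z=(P-np.array([0,0,s[2]]))@n
    pl=near&(abs(Z)<.002); ex=np.array([n[2],0,-n[0]]);ex/=np.linalg.norm(ex);ey=np.cross(n,ex)
    Mk=cv2.morphologyEx(pl.astype(np.uint8),cv2.MORPH_OPEN,np.ones((5,5))); pq=P[Mk>0]
    xy=np.c_[pq@ex,pq@ey]*1000; rc=cv2.minAreaRect(xy.astype(np.float32)); print('plate rect',rc)
    for lo,hi in((.006,.03),):
        hd=near&(Z>lo)&(Z<hi)&(abs(P[...,0]-.58)<.04); h=P[hd]
        print('Z pct',np.percentile(Z[hd],[10,50,90,98]))
    top=np.percentile(Z[hd],90)
    h=P[hd&(abs(Z-top)<.0025)]; xy=(np.c_[h@ex,h@ey]*1000).astype(np.float32)
    (cx,cy),rr=cv2.minEnclosingCircle(cv2.convexHull(xy)); print('rim circle',cx,cy,rr,'world',(ex*cx+ey*cy)/1000+n*(top+s[2]*n[2]),'mean',h.mean(0),'top',top)
E
```

```text
top z pct [0.11681557 0.11785814 0.12055283 0.12288016 0.12375466]
hex 0.1165 [464.45789916  49.30081299] flat normal deg mod60 4 24.148782589258484 26.946101484257294
hex 0.118 [464.47677019  49.3799423 ] flat normal deg mod60 1 23.288050329447117 24.970145487510802
w3.npz plane tilt 0.18028313224986597 dir yaw of n 11.265974336997251 21124
plate rect ((572.1744384765625, -113.63018798828125), (176.37379455566406, 93.99211120605469), 11.127202987670898)
Z pct [0.01170915 0.01652181 0.01833236 0.01908819]
rim circle 519.1795654296875 -124.19078063964844 17.183921813964844 world [ 0.54393917 -0.11772121  0.0924784 ] mean [ 0.55129164 -0.11747697  0.09037692] top 0.01833235613338952
w2.npz plane tilt 0.17990806400580128 dir yaw of n 11.34284794608029 13456
plate rect ((568.5933837890625, -114.41581726074219), (169.4721221923828, 93.91484069824219), 11.071390151977539)
Z pct [0.01239145 0.01680043 0.01849789 0.0191559 ]
rim circle 520.644287109375 -124.22423553466797 17.034576416015625 world [ 0.54532257 -0.11772888  0.09233366] mean [ 0.55110162 -0.11775361  0.09043062] top 0.01849789187955823
```

```bash
cat >> h.py <<'E'
def rectify(im,K,c,ex,ey,half=.03,N=390):
    # output: right = -ey..., up = ex
    s=np.array([[-1,-1],[1,-1],[1,1],[-1,1]])
    W=[np.array(c)+half*(a*np.array(ex)+b*np.array(ey)) for a,b in s]
    src=np.float32([pix(K,w) for w in W]); dst=np.float32([[(1-b)*N/2,(1-a)*N/2] for a,b in s])
    return cv2.warpPerspective(im,cv2.getPerspectiveTransform(src,dst),(N,N),flags=cv2.INTER_CUBIC)
YAW=np.radians(11.2); U=np.array([np.cos(YAW),np.sin(YAW),0]); V=np.array([-np.sin(YAW),np.cos(YAW),0]); Zw=np.array([0,0,1.])
HINGE=np.array([.6759,-.0917,.045])
def plate(th):
    ex=np.cos(th)*U-np.sin(th)*Zw; n=np.sin(th)*U+np.cos(th)*Zw; return ex,V,n
def onscrew(th,z): # point on the screw axis, z above recess floor
    ex,ey,n=plate(th); return HINGE-.140*ex+(.005+z)*n
E
python3 - <<'E'
from h import *
L=lambda f:(lambda z:(z['im'],z['d'],dict(camera_matrix=z['K'],R=z['R'],t=z['t'])))(np.load(f))
im,d,K=L('w3.npz'); ex,ey,n=plate(.18)
a=rectify(im,K,onscrew(.18,14),ex,ey) if 0 else rectify(im,K,onscrew(.18,.017),ex,ey)
b=rectify(im,K,onscrew(.18,.011),ex,ey,.012)
for x in (a,): cv2.circle(x,(195,195),int(17/60*390),(0,255,0),1)
b=cv2.convertScaleAbs(b,alpha=1.8)
im,d,K=L('w4.npz'); e=rectify(im,K,[.4645,.0494,.122],[1,0,0],[0,1,0],.02)
e=cv2.convertScaleAbs(e,alpha=2.5)
cv2.line(e,(195,0),(195,390),(0,255,0),1);cv2.line(e,(0,195),(390,195),(0,255,0),1)
cv2.imwrite('pics/r.png',cv2.resize(np.hstack([a,b,e]),(799,266))[:,:,::-1])
E
```

```text
(no output)
```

View pics/r.png

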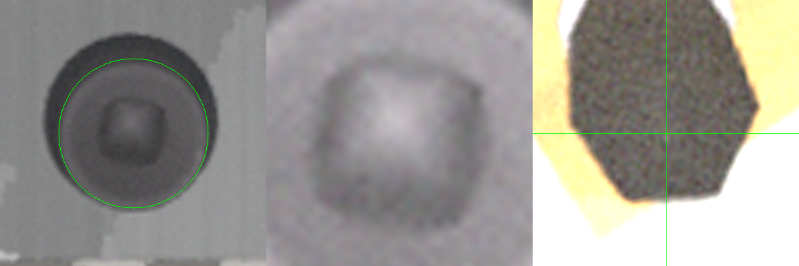

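The fit is consistent: 94 mm plate, 34 mm rim, tilt 0.180, yaw 11.2°, with the rim circle overlaying the picture. The recess square lies about 6° clockwise of the stage axes. One pair of hex flats faces about +5° yaw. Grasp next.

```bash
cat >> h.py <<'E'
def att(n,psi): # tool along -n, jaw y at yaw psi (rad)
    n=np.array(n)/np.linalg.norm(n); y=np.array([np.cos(psi),np.sin(psi),0]); y=y-n*(y@n); y/=np.linalg.norm(y)
    return np.column_stack([-n,y,np.cross(-n,y)])
LT=.062
def state(s=''):
    print(s,'t',round(m.current_time(),2),'tcp',np.round(m.current_ee_pos(),4),'F',np.round(m.current_force(),1),'T',np.round(m.current_ft_torque(),2),'w',round(m.current_grip_width(),3),'q6',round(m.current_qpos()[5],2))
E
python3 - <<'E'
from h import *
R=att([0,0,1],np.radians(6))
print(m.inverse_kinematics([.4645,.0494,.15],R),m.inverse_kinematics([.54,-.118,.2],R))
m.move_ptp([.4645,.0494,.15],R)
m.set_gripper(.65,60)
m.move_l([.4645,.0494,.070],None,.12)
state('pre'); m.set_gripper(0,100); state('grip')
m.move_l([.4645,.0494,.165],None,.12); state('up')
im,d,K=shot('wrist'); im2,_,K2=shot('side')
u,v=pix(K2,[.4645,.0494,.13]).astype(int);print(u,v)
c=cv2.resize(im2[max(0,v-60):v+60,max(0,u-60):u+60],(480,480),interpolation=cv2.INTER_CUBIC)
cv2.imwrite('pics/g.png',cv2.resize(np.hstack([cv2.resize(im,(640,480)),c]),(800,343))[:,:,::-1])
E
```

```text
[ 6.24124151e-03  3.13660064e-01  1.93838264e+00 -4.44089210e-16
  8.89549946e-01 -9.84785136e-02] [-2.99362334e-01  3.90146713e-01  1.67755677e+00 -4.44089210e-16
  1.07388917e+00 -4.04082089e-01]
pre t 7.92 tcp [0.4649 0.0494 0.0705] F [0.3 0.1 0.2] T [-0.01  0.05 -0.05] w 0.647 q6 -0.1
grip t 8.29 tcp [0.4649 0.0494 0.0708] F [-0.9 -0.9  6.9] T [-0.03  0.31 -0.11] w 0.287 q6 -0.1
up t 9.23 tcp [0.4641 0.0494 0.1644] F [-0.6  0.3 -2. ] T [-0.04  0.01  0.04] w 0.291 q6 -0.1
405 243
```

View pics/g.png

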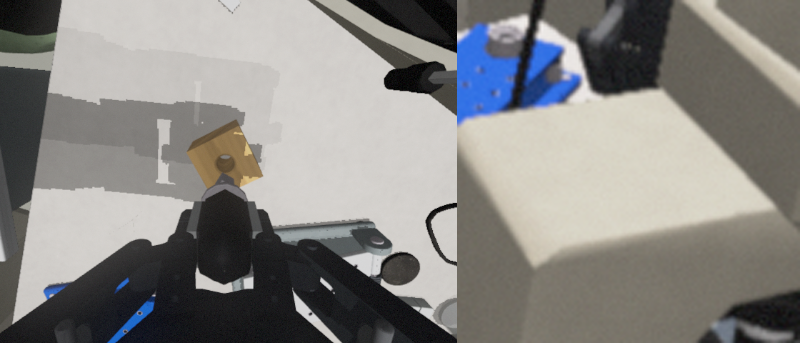

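```bash
python3 - <<'E'
from h import *
im=np.load('last_wrist.npz')['im']
c=cv2.convertScaleAbs(cv2.resize(im[195:295,265:365],(600,600),interpolation=cv2.INTER_CUBIC),alpha=1.5)
cv2.imwrite('pics/tip.png',c[:,:,::-1])
E
```

```text
(no output)
```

View pics/tip.png

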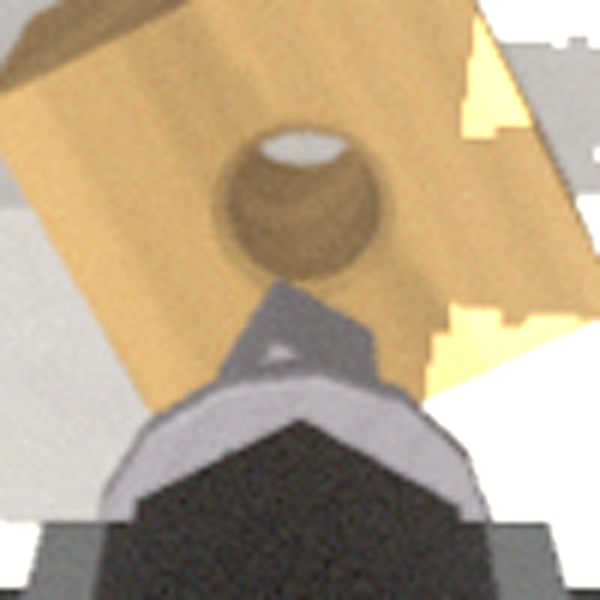

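The tip crop shows the square's end corners at (280,282) and (370,330). Its side runs about -29° to the jaw axis, so the square is at jaw yaw -30°. To match the recess at about +5° I need jaw yaw of about +35°. Approach tilted with the plate and descend carefully.

```bash
cat >> h.py <<'E'
def att2(th,psi): return cv2.Rodrigues(V*th)[0]@att(Zw,psi)
OFF=np.zeros(3)
def go(th,z,psi,v=.05,off=OFF,ptp=False):
    n=plate(th)[2]; p=onscrew(th,z)+n*LT+off; R=att2(th,psi)
    m.move_ptp(p,R) if ptp else m.move_l(p,R,v)
def fn(th,F0):
    F=np.array(m.current_force())-F0; ex,ey,n=plate(th); return np.round([F@ex,F@ey,F@n],2)
E
python3 - <<'E'
from h import *
psi=np.radians(35); th=.18
p=np.array(m.current_ee_pos()); 
go(th,.055,psi,ptp=True); m.dwell(.2); state('above')
F0=np.array(m.current_force()); np.save('F0.npy',F0)
go(th,.018,psi,.06); print('at .018',fn(th,F0))
for z in np.arange(.014,-.0041,-.002):
    go(th,z,psi,.03); f=fn(th,F0); print(round(z,4),f)
    if f[2]>3.5 or np.hypot(*f[:2])>5: break
T=np.array(m.current_ft_torque()); state('end')
E
```

```text
above t 10.32 tcp [ 0.5619 -0.1131  0.1902] F [ 0.9  0.7 -1.6] T [ 0.01 -0.11 -0.  ] w 0.291 q6 -0.83
at .018 [-0.05  0.04 -0.74]
0.014 [-0.24 -0.88  1.06]
0.012 [-1.17 -1.29 -0.77]
0.01 [-0.31 -0.98 -1.02]
0.008 [-1.41  0.51  0.94]
0.006 [-1.15 -1.   -0.28]
0.004 [-0.79 -0.22  0.2 ]
0.002 [-0.81 -0.54  0.76]
0.0 [-1.49 -1.57  4.59]
end t 13.12 tcp [ 0.5528 -0.1162  0.1363] F [ 0.6 -1.   3.2] T [ 0.04 -0.04  0.01] w 0.291 q6 -0.82
```

The square dropped straight in: no cone contact, and the floor was felt at z=0. Now push down along the arc, watching forces.

```bash
python3 - <<'E'
from h import *
psi=np.radians(35); F0=np.load('F0.npy')
for th in (.15,.12,.09,.06,.03,.0):
    go(th,0,psi,.04); print(th,fn(th,F0))
for z in (-.001,-.002,-.003,-.004):
    go(0,z,psi,.02); f=fn(0,F0); print(z,f)
    if f[2]>18: break
state('end'); print(z)
E
```

```text
0.15 [-1.58  0.48  6.25]
0.12 [-1.1  -0.98  6.35]
0.09 [-1.94 -0.37  6.78]
0.06 [-1.06  0.09  6.94]
0.03 [-1.03  0.59  8.34]
0.0 [-2.21  0.13  9.38]
-0.001 [-4.26  0.76 17.94]
-0.002 [-8.31  1.21 25.82]
end t 15.22 tcp [ 0.5393 -0.1191  0.1121] F [-7.5  0.2 24.2] T [ 0.19  1.43 -0.04] w 0.289 q6 -0.91
-0.002
```

```bash
python3 - <<'E'
from h import *
psi=np.radians(35); F0=np.load('F0.npy')
go(0,-.001,psi,.02)
def tz(): return round(m.current_ft_torque()[2],3)
print(fn(0,F0),tz())
for a in (.1,.2,.4,.6,.8,1.0,1.2,1.4,1.5,1.6,1.7,1.78):
    go(0,-.001,psi-a,.03); t=tz(); print(a,fn(0,F0),t,round(m.current_time(),1))
    if abs(t)>.6: break
np.save('a.npy',a); state('end')
E
```

```text
[-4.82  0.26 17.05] -0.036
0.1 [-5.68  1.01 19.75] 0.061 15.7
0.2 [-6.16  0.97 19.52] 0.039 16.0
0.4 [-5.69  1.14 18.59] 0.097 16.3
0.6 [-5.7   2.01 19.45] 0.078 16.7
0.8 [-5.01  1.75 18.85] 0.037 17.0
1.0 [-4.83  1.54 18.63] 0.033 17.4
1.2 [-4.27  2.09 18.95] 0.022 17.7
1.4 [-4.77  2.8  17.81] -0.005 18.1
1.5 [-4.7   2.01 18.02] 0.067 18.3
1.6 [-3.82  1.84 17.51] 0.067 18.6
1.7 [-4.94  1.33 18.15] 0.036 18.8
1.78 [-4.1   0.68 17.79] 0.073 19.1
end t 19.07 tcp [ 0.5392 -0.1189  0.1124] F [-3.3  0.5 16.2] T [0.34 0.78 0.07] w 0.29 q6 0.87
```

```bash
python3 - <<'E'
from h import *
psi=np.radians(35)-1.78; F0=np.load('F0.npy')
for z in (0,.001,.002,.003,.005): 
    go(0,z,psi,.02); m.dwell(.1); print(z,fn(0,F0))
E
```

```text
0 [-2.47  0.05  9.85]
0.001 [ 0.34 -0.26  6.21]
0.002 [ 2.63 -0.38 -2.55]
0.003 [ 2.17 -0.37 -5.  ]
0.005 [ 0.43 -0.43  0.53]
```

```bash
cat >> h.py <<'E'
def platetilt(im,d,K):
    P=cloud(d,K); near=(d>.05)&(abs(P[...,0]-.62)<.13)&(abs(P[...,1]+.1)<.08)&(P[...,2]>.03)&(P[...,2]<.11)
    g=im.astype(int).max(-1)-im.min(-1); q=P[near&(im.mean(-1)>95)&(g<18)]
    for _ in range(8):
        A=np.c_[q[:,:2],np.ones(len(q))]; s,*_=np.linalg.lstsq(A,q[:,2],rcond=None); r=q[:,2]-A@s; q=q[abs(r)<max(.002,1.5*r.std())]
    return float(-s[:2]@U[:2]),len(q)
E
python3 - <<'E'
from h import *
psi=np.radians(35)-1.78; F0=np.load('F0.npy')
go(0,.07,psi,.1); m.dwell(.2); print(fn(0,F0)); im,d,K=shot('wrist','pics/after.png'); print(platetilt(im,d,K))
im,d,K=shot('top'); print('top',platetilt(im,d,K))
state()
E
```

```text
[-1.26 -0.39 -0.  ]
(0.003267426526657821, 23958)
top (-0.009106364671368335, 228)
 t 21.93 tcp [ 0.5384 -0.1188  0.1816] F [-0.2 -0.2 -1.1] T [-0.01 -0.05 -0.04] w 0.292 q6 0.87
```

View pics/after.png

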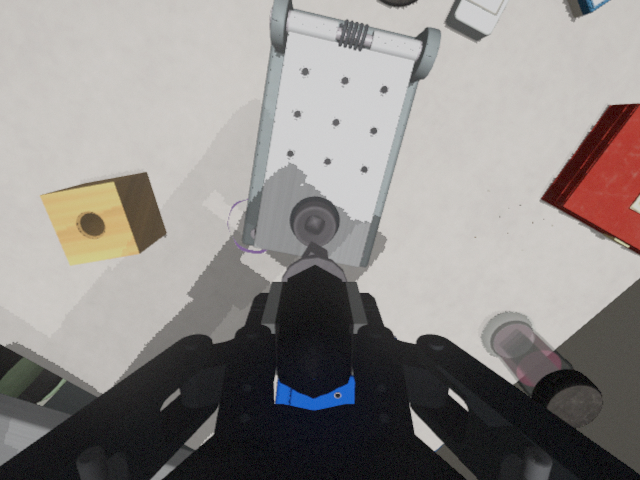

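The driver is withdrawn and the plate reads 0.003 rad with nothing touching it. The recess square at (316,222) is now turned. Return the driver.

```bash
python3 - <<'E'
from h import *
psi=np.radians(35)-1.78; R=att(Zw,psi); x,y=.4643,.0493
m.move_ptp([.50,-.03,.21],R); m.move_ptp([x,y,.150],R); m.dwell(.1)
F0=np.array(m.current_force())
for z in (.130,.118,.105,.09,.078,.074,.072,.071,.070,.069):
    m.move_l([x,y,z],None,.06); f=np.array(m.current_force())-F0; print(z,f.round(1))
    if f[2]>5 or np.hypot(*f[:2])>10: break
state()
if z<.0735:
    m.set_gripper(.7); m.dwell(.2); m.move_l([x,y,.19],None,.12); m.dwell(.2)
    im,d,K=shot('wrist','pics/back.png'); P=cloud(d,K)
    T=(d>.05)&(P[...,2]>.1165)&(P[...,2]<.15)&(abs(P[...,0]-x)<.03)&(abs(P[...,1]-y)<.03)
    q=P[T]; print('top',(q.max(0)+q.min(0))/2, np.percentile(q[:,2],[10,50,90,99]))
    state()
E
```

```text
0.13 [ 0.1 -1.1 -0.8]
0.118 [-0.6 -1.  -0.8]
0.105 [-0.3 -0.7 -0.4]
0.09 [ 0.2 -1.   0.8]
0.078 [ 0.2 -1.2  0.6]
0.074 [-0.1 -0.8  0.1]
0.072 [ 0.3 -0.7  0.3]
0.071 [0.1 0.2 0.1]
0.07 [-5.3 -1.5 14.4]
 t 25.96 tcp [0.4645 0.0493 0.0708] F [-5.2 -0.6 12.9] T [0.05 0.81 0.01] w 0.295 q6 1.18
top [0.46354677 0.04930055 0.12043976] [0.11787079 0.12048803 0.12278737 0.12384955]
 t 27.99 tcp [0.4641 0.0493 0.1896] F [ 0.2 -0.1 -0.7] T [ 0.04 -0.01  0.  ] w 0.696 q6 1.18
```

Same top height and position as at the start. One last look at the plate from above, then hand in.

```bash
python3 - <<'E'
from h import *
R=m.current_tcp_rot(); m.move_ptp([.52,-.06,.27],R); m.dwell(.3)
im,d,K=shot('wrist','pics/final.png'); print('tilt',platetilt(im,d,K))
for n in ("driver_grip","staining_jar","slide_case"):
    for r in m.look_for('wrist',n)[:1]: print(n,np.round(r['at'],3),round(r['confidence'],2))
state()
E
```

```text
tilt (0.0036121846638469844, 13883)
driver_grip [0.473 0.047 0.111] 0.6
staining_jar [ 0.49  -0.356  0.072] 0.91
slide_case [ 0.666 -0.346  0.028] 0.68
 t 29.13 tcp [ 0.52   -0.0598  0.2699] F [-0.4 -0.   0.7] T [ 0.04 -0.06 -0.01] w 0.697 q6 0.97
```

View pics/final.png

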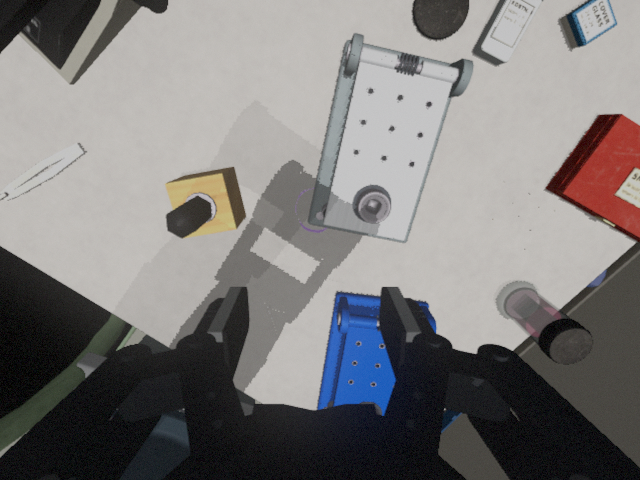

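The plate lies level (screw at (373,205)), the driver stands in its block at (195,213) and the gripper is clear.

```bash
python3 -c "
from h import *
m.sign_off(); print('done')"
```

```text
the job is handed in; nothing more can be done
done
```

I seated the driver square in the grey stage's screw, pushed the plate down along its arc, and turned the screw about 1.78 rad clockwise. I then withdrew the driver, put it back in its block, and handed the job in at about 29 s; no verdict was reported.

**Plate:** after the driver came out, the wrist camera's depth gave a tilt of 0.003–0.004 rad (limit 0.009), with no force left on the tool.

**Driver:** its handle top is within about 1 mm of where it started, in position and height. I felt the collar meet the block before releasing.

**Bystanders:** I never approached the jar or the slide box. The jar was found where it was before. The last reading for the slide box differed by about 2–5 cm in y from the first ones. I put that down to it being cut off at the edge of the picture.

**Other checks that disagreed or were weak:**
- The top camera gave a tilt of -0.009 rad, but from only 228 points, so I didn't rely on it.
- The turning torque read 0.0–0.1 N m, below the 0.12 expected. I judged the lock by the plate staying level without the driver.

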